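# Unstack the under-sink supplies into their trays

### The job

Take the stack of cleaning supplies apart from the top down and set each thing straight into its own grey tray before taking the next: the metal tin in the small round dish, the square scouring stone in the square tray, the round tub in the wide round dish and the carton in the long tray. Each must end upright and flat on the floor of its tray, set down gently and not dropped, and then let go. Leave the spray bottle and the canister of wipes standing where they are.

Things in the scene. Friction and masses are not known exactly. Their poses are not given: they have to be found in the camera images.
- tin: Small round metal polish tin, upright cylinder 30 mm across and 30 mm high, about 50 g; at the start the top of the stack, standing on the stone. Origin: centre of its underside; z up.
- stone: Square grey pumice scouring stone, 42 x 42 mm and 34 mm high, about 70 g; at the start second from the top, lying on the tub. Origin: centre of its underside; z up, x and y along its sides.
- tub: Round plastic tub of cleaning paste, grey with a white lid, a closed upright cylinder 62 mm across and 40 mm high, about 180 g; at the start on the carton. Origin: centre of its underside; z up.
- carton: Closed brown cardboard carton of dishwasher tablets with a pale band, 104 mm (its x) by 64 mm (its y) and 40 mm high, about 300 g, rigid; at the start the bottom of the stack, on the table. Origin: centre of its underside; z up.
- small_dish: Fixed shallow grey plastic round dish, the smaller of the two: inside 52 mm across, outside 60 mm, rim 10 mm high, 4 mm wall, floor 3 mm thick. Origin: centre of its underside, on the table; z up. It is the place of the tin.
- square_tray: Fixed shallow grey plastic square tray, inside 64 x 64 mm, outside 72 x 72 mm, rim 10 mm high, 4 mm wall, floor 3 mm thick. Origin: centre of its underside, on the table; z up, x and y along its sides. It is the place of the stone.
- wide_dish: Fixed shallow grey plastic round dish, the larger of the two: inside 84 mm across, outside 92 mm, rim 10 mm high, 4 mm wall, floor 3 mm thick. Origin: centre of its underside, on the table; z up. It is the place of the tub.
- long_tray: Fixed shallow grey plastic oblong tray, inside 126 mm (its x) by 86 mm (its y), outside 134 x 94 mm, rim 10 mm high, 4 mm wall, floor 3 mm thick. Origin: centre of its underside, on the table; z up, x along its length. It is the place of the carton.
- spray: Bystander to leave alone: loose white spray bottle with a black trigger head, 72 mm across, 214 mm high, at the right end of the work area. Origin: centre of its underside.
- canister: Bystander to leave alone: loose white and blue canister of wipes, 85 mm across, 185 mm high, at the left end of the work area. Origin: centre of its underside.
Mind the look-alikes: they are no part of the job. What is shaped like the tin but green, orange or turquoise is not meant.

How it is judged:
On the way, in this order (a step that is already met when the one before it is completed fails the run):
1. the metal tin stands flat and released in the small round dish (horizontal distance between tin and small_dish below 0.018 m and z of tin in the frame of small_dish between 0 and 0.006 m and angle between tin's own z axis and vertical below 0.08 rad and linear speed of tin below 0.03 m/s and contact force between the fingers and tin below 0.1 N), for 0.2 s.
2. the scouring stone stands flat and released in the square tray (horizontal distance between stone and square_tray below 0.018 m and z of stone in the frame of square_tray between 0 and 0.006 m and angle between stone's own z axis and vertical below 0.08 rad and linear speed of stone below 0.03 m/s and contact force between the fingers and stone below 0.1 N), for 0.2 s.
3. the round tub stands flat and released in the wide round dish (horizontal distance between tub and wide_dish below 0.018 m and z of tub in the frame of wide_dish between 0 and 0.006 m and angle between tub's own z axis and vertical below 0.08 rad and linear speed of tub below 0.03 m/s and contact force between the fingers and tub below 0.1 N), for 0.2 s.
4. the carton stands flat and released in the long tray (horizontal distance between carton and long_tray below 0.018 m and z of carton in the frame of long_tray between 0 and 0.006 m and angle between carton's own z axis and vertical below 0.08 rad and linear speed of carton below 0.03 m/s and contact force between the fingers and carton below 0.1 N), for 0.2 s.
At the end, for the whole second after the job is handed in: Tin in the small dish, stone in the square tray, tub in the wide dish and carton in the long tray: each within 18 mm of its tray's centre, its underside less than 6 mm above the table (the tray floor is at 3 mm), tilted less than 0.08 rad, at rest and not touched by the fingers (all of step 1 and all of step 2 and all of step 3 and all of step 4).
It fails at once if a thing of the stack was dropped or knocked down (fell freely faster than 0.6 m/s, as from more than about 2 cm) ((linear speed of tin above 0.6 m/s and contact force between tin and anything else below 0.05 N) or (linear speed of stone above 0.6 m/s and contact force between stone and anything else below 0.05 N) or (linear speed of tub above 0.6 m/s and contact force between tub and anything else below 0.05 N) or (linear speed of carton above 0.6 m/s and contact force between carton and anything else below 0.05 N)).
It fails at once if the spray bottle was moved by more than 3 cm (distance of spray from where it was at the start of the episode above 0.03 m).
It fails at once if the canister of wipes was moved by more than 3 cm (distance of canister from where it was at the start of the episode above 0.03 m).
It also fails if it takes over 128 s, if anything falls off the work surface, if the arm or the gripper's body presses on something with over 40 N, if the wrist force passes 120 N, or if a joint passes its speed limit or range.

### The arm

A 6-joint arm with a two-finger parallel gripper is mounted at the origin on the work surface. World frame = base frame: x ahead of the robot, y to its left, z up, the work surface at z = 0. Lengths are in m, angles in rad, forces in N, time in s.
With the tool pointing down it reaches from about 0.275 to 0.825 m from the base axis. Payload 5.2 kg.
Tool frame: the origin (TCP) lies at the very end of the fingers, on their centre line; the grasp point (between the pads) lies manip.pinch_z behind it (manip.pinch_z is the distance from the TCP to the grasp point, in m); z points along the fingers, y is the line along which they close (so a half turn about z gives the same grasp; the last joint's range is limited). The gripper opens to 93 mm and grips with 3 to 60 N. Pads are 15 mm wide; open, the fingers measure 128 mm over their backs; the gripper's body (75 mm by 188 mm) begins 65 mm behind the grasp point.
Start: joints at [0.998, 0.259, 1.535, -0, 1.348, -0.203], TCP at [0.199, 0.513, 0.219] pointing down, gripper open.
Joint ranges: [-3.14, 3.14], [-0.91, 2.08], [0.19, 2.58], [-1.22, 4.36], [0.22, 2.71], [-3.12, 3.12]. Speed limits (rad/s): [2.57, 2.57, 3.14, 3.14, 3.14, 3.14].

### API

Orientations are given as [roll, pitch, yaw] about the fixed x, y, z axes, in that order (R = Rz(yaw) Ry(pitch) Rx(roll)).
In Python, from station import manip, solver, optics, ticket gives the robot as it stands. Calls block until the motion is done:
- manip.goto(position, orientation): joint-space move of the TCP to a pose.
- manip.line_to(position, ori=None, max_speed=0.15): straight line of the TCP; ori=None keeps the orientation; max_speed is the mean speed in m/s.
- manip.movej(angles): joint-space move.
- manip.set_gripper(opening, grip_force=None): finger opening in m; grip_force is the grip in N (None keeps the last); returns when the fingers have stopped.
- manip.sleep(seconds).
- solver.solve_ik(position, orientation): joint angles nearest the present ones, or None.
- optics.capture(name): name is "side" or "top"; returns a dict with "pixels" (420x560x3 uint8, blue, green, red), "range_z" (420x560 float32, m along the optical axis (not along the pixel's ray), 0 where there is no reading), "mtx" (3x3 intrinsics, pixels), "dist_coeffs" ([k1, k2, p1, p2, k3] as OpenCV has them; the pictures are not rectified), "pose" (4x4, takes a point from camera to world coordinates). Camera axes: x right, y up, looking along -z (the intrinsics and any distortion apply to the point x, -y, -z); pixel columns grow to the right and rows downward; lengths in m; the calibration is good to about 2 mm. A picture is of the moment at which its call begins.
A pose or a line that the arm cannot do raises manip.MotionError and nothing moves.
- ticket.hand_in(): hands the job in; it is judged then, once.
Readings, each from a call of its own:
- manip.current_time_s(): time.
- manip.current_q(): joint angles.
- manip.current_qvel(): joint speeds.
- manip.current_joint_efforts(): joint torques, N m.
- manip.current_position(): TCP position.
- manip.current_tool_rot(): TCP orientation.
- manip.current_wrist_force(): force on the tool from outside, world axes, zero at the start.
- manip.current_wrist_torque(): the same for the moment, N m.
- manip.current_opening(): finger opening in m.
- manip.current_grip_force(): force on a finger pad.
Only numpy, scipy, OpenCV 4.12 (cv2) and the standard library are available. Lean on these libraries where they do the work, as an engineer would, in place of code of your own. Each camera call takes 0.05 s, during which the arm holds its last target. There are 200 camera calls.

## Working session

There is one attempt and no reset: what is moved stays moved. The work goes in short steps, each a Python script; the robot and the scene stay as the last script left them, time stands still between calls to the robot, and variables do not carry over. Pictures are saved under pics/ and viewed, at most 14 in all, crops included, and the job is handed in when it is done.

```bash
mkdir -p pics; python3 - <<'E'
from station import manip, optics
import cv2,numpy as np
for n in("top","side"):
    c=optics.capture(n); cv2.imwrite(f"pics/{n}0.png",c["pixels"]); np.savez(f"{n}0.npz",**c)
    print(n,c["mtx"].tolist(),c["dist_coeffs"],c["pose"].round(3).tolist(),(c["range_z"]>0).mean())
print(manip.pinch_z,manip.current_time_s(),manip.current_tool_rot(),manip.current_opening())
E
```

```text
top [[497.8637563083445, 0.0, 279.11945005546806], [0.0, 497.8637563083445, 213.41098327070029], [0.0, 0.0, 1.0]] [-0.04575598  0.          0.          0.          0.        ] [[0.009, 0.987, -0.159, 0.361], [-1.0, 0.009, -0.003, -0.022], [-0.002, 0.159, 0.987, 1.391], [0.0, 0.0, 0.0, 1.0]] 0.9958418367346938
side [[545.1460093370204, 0.0, 279.75975454603906], [0.0, 545.1460093370204, 216.2502155117851], [0.0, 0.0, 1.0]] [-0.02527556  0.          0.          0.          0.        ] [[0.852, 0.384, -0.357, 0.065], [-0.524, 0.612, -0.592, -0.797], [-0.008, 0.692, 0.722, 1.066], [0.0, 0.0, 0.0, 1.0]] 0.9960799319727891
0.0188 0.1 [-3.14005182e+00 -3.13636399e-04  2.77183696e+00] 0.09316702141657879
```

View pics/top0.png

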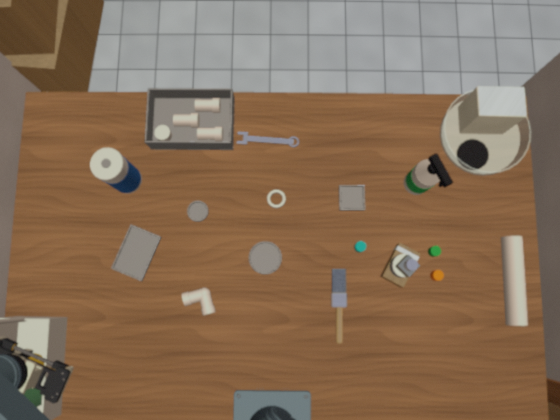

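View pics/side0.png

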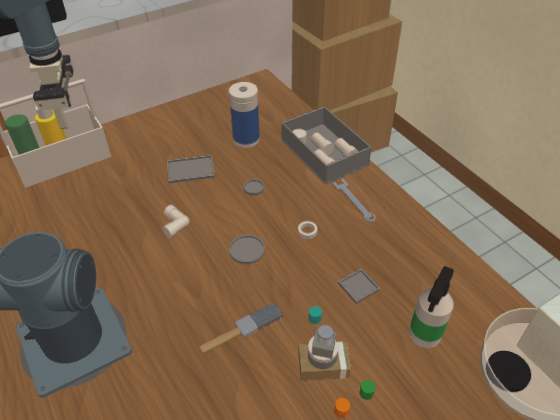

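The top view shows the stack at (403,264), the long tray at (136,253), the small dish at (197,211), the wide dish at (265,258) and the square tray at (352,197). The spray bottle is at (420,178) and the canister at (115,170). There are four tin-like candidates: turquoise (361,246), green (435,251), orange (438,275) and the grey metal one on top of the stack (411,264). Only the last fits, so I'll confirm it in a crop and measure from depth.

```bash
cat > see.py <<'E'
import cv2,numpy as np
def cloud(c):
    """world point of every pixel from range_z"""
    h,w=c["range_z"].shape
    u,v=np.meshgrid(np.arange(w),np.arange(h))
    n=cv2.undistortPoints(np.stack([u,v],-1).reshape(-1,1,2).astype(np.float32),c["mtx"],c["dist_coeffs"]).reshape(h,w,2)
    d=c["range_z"]; P=np.stack([n[...,0]*d,-n[...,1]*d,-d],-1)
    return P@c["pose"][:3,:3].T+c["pose"][:3,3]
def rays(c,px):
    n=cv2.undistortPoints(np.asarray(px,np.float32).reshape(-1,1,2),c["mtx"],c["dist_coeffs"]).reshape(-1,2)
    return np.c_[n[:,0],-n[:,1],-np.ones(len(n))]@c["pose"][:3,:3].T
def onplane(c,px,z):
    r=rays(c,px);o=c["pose"][:3,3]
    return o+r*((z-o[2])/r[:,2])[:,None]
E
python3 - <<'E'
import cv2,numpy as np
from see import *
t=dict(np.load("top0.npz"));s=dict(np.load("side0.npz"))
for nm,c,boxes in(("top",t,dict(stack=(380,238,425,292),long=(105,220,165,285),small=(183,197,212,226),wide=(244,238,287,278),sq=(334,180,371,215),spray=(400,150,455,195),can=(85,143,145,197))),("side",s,dict(stack=(295,320,352,382),long=(160,150,220,186),small=(240,176,268,198),wide=(226,232,268,266),sq=(334,268,382,304)))):
    W=cloud(c)
    for n,(a,b,e,d) in boxes.items():
        P=W[b:d,a:e].reshape(-1,3)
        Z=[("c",.035,.046),("t",.074,.086),("s",.108,.119),("tin",.138,.150)] if n=="stack" else [("rim",.0065,.014)] if n not in("spray","can") else [("all",.02,.3)]
        for l,lo,hi in Z:
            Q=P[(P[:,2]>lo)&(P[:,2]<hi)]
            if len(Q)<5: print(nm,n,l,len(Q));continue
            r=cv2.minAreaRect(Q[:,:2].astype(np.float32)*1000)
            print(nm,n,l,len(Q),"z%.4f"%np.median(Q[:,2]),np.round(r[0],1),np.round(r[1],1),round(r[2],1),"circ",np.round(np.hstack(cv2.minEnclosingCircle(Q[:,:2].astype(np.float32)*1000)),1))
        if n=="stack": print(np.histogram(P[:,2],np.arange(-.01,.17,.01))[0])
A=cv2.resize(t["pixels"][225:300,355:455],None,fx=4,fy=4,interpolation=2)
B=cv2.resize(s["pixels"][300:420,280:390],None,fx=4,fy=4,interpolation=2)
A=cv2.copyMakeBorder(A,0,180,0,0,0)
cv2.imwrite("pics/crop0.png",cv2.resize(np.hstack([A,B]),(800,457)))
E
```

```text
top stack c 435 z0.0401 [ 441.7 -349.2] [ 65.5 105.8] 62.0 circ [ 441.7 -349.3   60.2]
top stack t 141 z0.0796 [ 438.2 -333.2] [35.6 60.7] 86.0 circ [ 437.5 -345.3   30.8]
top stack s 140 z0.1135 [ 435.6 -350.1] [42.4 43. ] 44.1 circ [ 435.3 -350.1   28.2]
top stack tin 113 z0.1442 [ 436.  -350.5] [28.4 27.9] 87.4 circ [ 436.5 -351.1   15. ]
[635 727  38  26 239 235  22  16  84  75  23  27 133  11  11 110   1]
top long rim 314 z0.0087 [471.  378.2] [173.9 150.3] 2.1 circ [472.2 379.  103.7]
top small rim 117 z0.0087 [594.  207.6] [71.8 66.9] 86.6 circ [594.  207.6  49.1]
top wide rim 191 z0.0088 [459.3  19.2] [ 94.  107.8] 4.0 circ [460.6  21.9  68.6]
top sq rim 182 z0.0085 [ 636.1 -225.3] [95.7 96.4] 2.0 circ [ 638.1 -219.    62. ]
top spray all 1246 z0.1449 [ 709.1 -438.8] [ 90.9 163. ] 54.9 circ [ 704.4 -443.3   82.8]
top can all 1508 z0.1816 [679.8 418.7] [83.9 83.2] 17.9 circ [681.1 417.6  43.2]
side stack c 724 z0.0391 [ 438.9 -350.6] [ 67.8 104.3] 62.5 circ [ 438.8 -350.5   59.6]
side stack t 201 z0.0782 [ 431.7 -351.3] [49.6 59.9] 51.2 circ [ 435.1 -346.8   31.3]
side stack s 226 z0.1120 [ 432.6 -351.9] [42.9 41.8] 45.7 circ [ 433.3 -350.8   28.3]
side stack tin 168 z0.1418 [ 433.8 -352.1] [30.7 27.5] 55.0 circ [ 433.3 -351.8   15.7]
[1048  437  133  126  572  252   73   63  185   69   51   69  203   38
   50  151    0]
side long rim 135 z0.0088 [467.6 379.2] [101.8 133.5] 67.9 circ [468.2 381.7  80.5]
side small rim 59 z0.0090 [586.9 212.3] [58.4 57. ] 60.4 circ [587.6 211.1  32.3]
side wide rim 127 z0.0084 [457.3  20.7] [89.6 90.9] 40.3 circ [455.7  19.1  47.7]
side sq rim 140 z0.0084 [ 629.1 -223.3] [73.6 74.8] 1.2 circ [ 628.9 -224.8   48.9]
```

View pics/crop0.png

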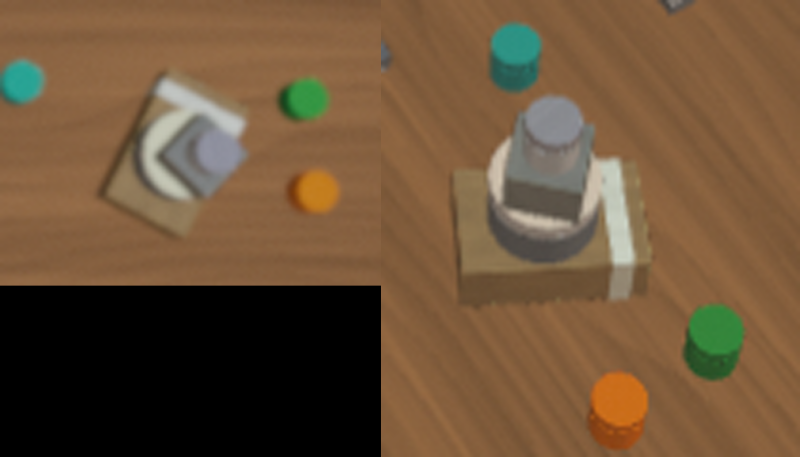

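The crop confirms it: the bare metal tin is on top of the stack, and the turquoise, green and orange ones stand on the table. The stack's heights and sizes match the given values. Next I'll measure the trays with a grey mask, casting rays onto the rim plane.

```bash
python3 - <<'E'
import cv2,numpy as np
from see import *
B=dict(top=dict(long=(105,220,165,285),small=(183,197,212,226),wide=(244,238,287,278),sq=(334,180,371,215)),side=dict(long=(160,150,220,186),small=(240,176,268,198),wide=(226,232,268,266),sq=(334,268,382,304)))
for nm in B:
    c=dict(np.load(nm+"0.npz"));sat=cv2.cvtColor(c["pixels"],cv2.COLOR_BGR2HSV)[...,1]
    for n,(a,b,e,d) in B[nm].items():
        m=(sat[b:d,a:e]<80).astype(np.uint8)
        k=max(cv2.findContours(m,cv2.RETR_EXTERNAL,cv2.CHAIN_APPROX_NONE)[0],key=cv2.contourArea).reshape(-1,2)+[a,b]
        P=onplane(c,k,.010)[:,:2].astype(np.float32)*1000
        r=cv2.minAreaRect(P);print(nm,n,np.round(r[0],1),np.round(r[1],1),round(r[2],1))
E
```

```text
top long [471.3 381.3] [ 96.6 135.5] 68.3
top small [590.5 214.1] [60.1 56.5] 1.9
top wide [460.4  20.6] [91.5 88.8] 1.0
top sq [ 633.3 -222.3] [74.9 73.5] 0.5
side long [467.3 375.4] [102.7 133.5] 68.9
side small [585.1 209.1] [62.1 57.4] 57.9
side wide [456.4  16.9] [93.2 89.8] 58.0
side sq [ 627.8 -224.9] [75.9 76.1] 0.9
```

Sizes agree with the spec, and the two views agree within about 5 mm. I'll use the averages and start with the tin.

```bash
cat > act.py <<'E'
import numpy as np, cv2
from math import pi, radians
from station import manip, optics
H=.0095   # TCP above the underside of the thing, keeps finger tips over the 10 mm rim
def move(src, z0, yaw_s, dst, yaw_d, width, force, lift):
    D=lambda y:[pi,0,radians(y)]
    manip.set_gripper(.093)
    manip.goto([*src,z0+H+lift],D(yaw_s))
    manip.line_to([*src,z0+H],max_speed=.08)
    manip.set_gripper(width-.01,grip_force=force)
    print("grip",manip.current_opening(),manip.current_grip_force())
    manip.line_to([*src,z0+H+.03],max_speed=.05)
    zt=max(z0+H+.05,.16)
    manip.line_to([*src,zt],max_speed=.12)
    manip.line_to([*dst,zt],D(yaw_d),max_speed=.2)
    print("carry",manip.current_opening())
    manip.line_to([*dst,.03+H],max_speed=.12)
    manip.line_to([*dst,.0035+H],max_speed=.03)
    print("down",manip.current_wrist_force().round(2) if hasattr(manip.current_wrist_force(),'round') else manip.current_wrist_force())
    manip.sleep(.2)
    manip.set_gripper(width+.016)
    manip.sleep(.3)
    manip.line_to([*dst,.10],max_speed=.12)
    manip.sleep(.2); print("t",manip.current_time_s())
def shot(tag,box=None):
    for n in("top","side"):
        c=optics.capture(n);cv2.imwrite(f"pics/{n}_{tag}.png",c["pixels"]);np.savez(f"{n}_{tag}.npz",**c)
E
python3 - <<'E'
from act import *
manip.goto([.35,-.1,.28],[pi,0,radians(45)])
move((.435,-.3515),.114,45,(.5885,.2125),45,.030,15,.08)
manip.line_to([.45,.2,.25]); shot("1")
from see import *
for nm in("top","side"):
    c=dict(np.load(nm+"_1.npz"));W=cloud(c).reshape(-1,3)
    for n,(x,y,lo,hi,R) in dict(tin=(.5885,.2125,.024,.042,.04),stone=(.435,-.351,.108,.119,.06),tub=(.436,-.346,.074,.086,.06),carton=(.44,-.35,.035,.046,.08)).items():
        Q=W[(np.hypot(W[:,0]-x,W[:,1]-y)<R)&(W[:,2]>lo)&(W[:,2]<hi)];r=cv2.minAreaRect(Q[:,:2].astype(np.float32)*1000)
        print(nm,n,len(Q),np.median(Q[:,2]).round(4),np.round(r[0],1),np.round(r[1],1),round(r[2],1),np.round(cv2.minEnclosingCircle(Q[:,:2].astype(np.float32)*1000)[0],1))
E
```

```text
grip 0.029452611034820785 15.000014305114746
carry 0.029396930470427036
down [ 0.33  0.56 -1.04]
t 14.3583
top tin 30 0.0324 [597.7 206.6] [29.9 11.4] 61.1 [592.7 209.4]
top stone 268 0.1137 [ 435.8 -350.1] [42.2 42.9] 45.5 [ 434.2 -349.7]
top tub 146 0.0799 [ 438.1 -333.8] [36.8 60.8] 87.4 [ 437.4 -345.6]
top carton 422 0.0402 [ 441.5 -348.5] [ 65.6 104.6] 61.9 [ 441.4 -348.8]
side tin 75 0.0299 [588.6 211.4] [32.7 28. ] 74.9 [586.3 212.3]
side stone 402 0.112 [ 433.2 -351.4] [44.5 41.7] 45.3 [ 433.2 -351.4]
side tub 201 0.0786 [ 431.3 -351.6] [50.1 59.8] 50.2 [ 434.7 -347.9]
side carton 714 0.0395 [ 438.6 -350.5] [ 65.3 104.5] 62.5 [ 439.7 -349.3]
```

View pics/side_1.png

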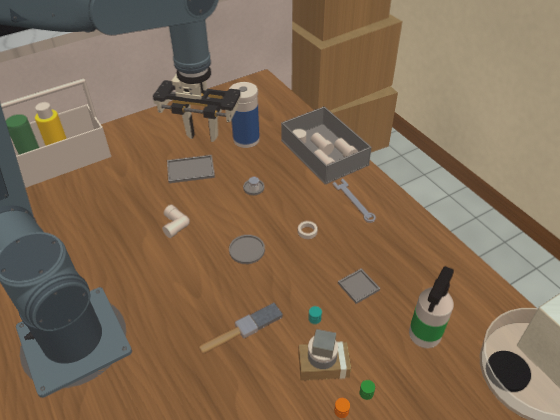

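The tin stands in the small dish at (254,185), and the stack at (323,350) is undisturbed. Now the stone.

```bash
python3 - <<'E'
from act import *
manip.line_to([.435,-.15,.2])
move((.4345,-.3508),.080,45.3,(.631,-.2238),90.7,.042,20,.08)
manip.line_to([.45,0.05,.25]); shot("2")
from see import *
for nm in("top","side"):
    c=dict(np.load(nm+"_2.npz"));W=cloud(c).reshape(-1,3)
    for n,(x,y,lo,hi,R) in dict(stone=(.631,-.2238,.032,.044,.04),tub=(.436,-.346,.074,.086,.06),carton=(.44,-.35,.035,.046,.08)).items():
        Q=W[(np.hypot(W[:,0]-x,W[:,1]-y)<R)&(W[:,2]>lo)&(W[:,2]<hi)];r=cv2.minAreaRect(Q[:,:2].astype(np.float32)*1000)
        print(nm,n,len(Q),np.median(Q[:,2]).round(4),np.round(r[0],1),np.round(r[1],1),round(r[2],1),np.round(cv2.minEnclosingCircle(Q[:,:2].astype(np.float32)*1000)[0],1))
E
```

```text
grip 0.04140579102401274 20.00003457069397
carry 0.04200615280700584
down [-0.24  1.1  -0.01]
t 29.05
top stone 209 0.0374 [ 631.1 -224.7] [40.1 41.3] 89.2 [ 632.6 -225.1]
top tub 435 0.0799 [ 437.4 -345.5] [60.9 60.4] 43.7 [ 437.3 -346.3]
top carton 448 0.0401 [ 441.6 -348.8] [ 65.9 105. ] 61.8 [ 442.1 -348.2]
side stone 248 0.035 [ 628.9 -226.1] [43.2 44.2] 88.7 [ 628.7 -224.6]
side tub 636 0.0782 [ 435.2 -347.3] [61.6 59.7] 56.2 [ 434.7 -347. ]
side carton 723 0.0391 [ 439.3 -350.4] [ 65.2 104.7] 62.4 [ 439.9 -349.2]
```

View pics/side_2.png

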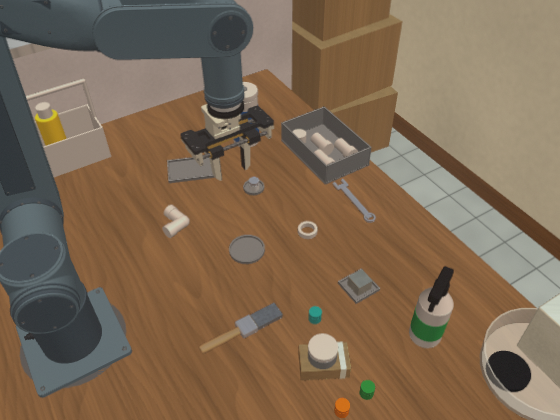

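The stone sits flat in the square tray at (358,284), with its top at 37 mm as expected. The tub is next.

```bash
python3 - <<'E'
from act import *
move((.4362,-.3466),.040,62,(.459,.0195),90,.062,30,.08)
manip.line_to([.45,0.15,.25]); shot("3")
from see import *
for nm in("top","side"):
    c=dict(np.load(nm+"_3.npz"));W=cloud(c).reshape(-1,3)
    for n,(x,y,lo,hi,R) in dict(tub=(.459,.0195,.037,.05,.05),carton=(.44,-.35,.035,.046,.08)).items():
        Q=W[(np.hypot(W[:,0]-x,W[:,1]-y)<R)&(W[:,2]>lo)&(W[:,2]<hi)];r=cv2.minAreaRect(Q[:,:2].astype(np.float32)*1000)
        print(nm,n,len(Q),np.median(Q[:,2]).round(4),np.round(r[0],1),np.round(r[1],1),round(r[2],1),np.round(cv2.minEnclosingCircle(Q[:,:2].astype(np.float32)*1000)[0],1))
E
```

```text
grip 0.06178162465610971 30.000242292881012
carry 0.06169690445587458
down [-0.4  -0.27 -2.39]
t 43.6
top tub 394 0.0426 [459.3  18.4] [59.7 57.1] 0.5 [460.2  17.8]
top carton 877 0.0402 [ 441.8 -349.3] [ 65.5 105.5] 61.7 [ 442.2 -348.9]
side tub 364 0.0409 [457.5  18.6] [61.3 61.7] 13.8 [459.3  17.1]
side carton 1331 0.039 [ 439.5 -349.7] [ 66.4 104.3] 62.0 [ 439.1 -350.3]
```

View pics/side_3.png

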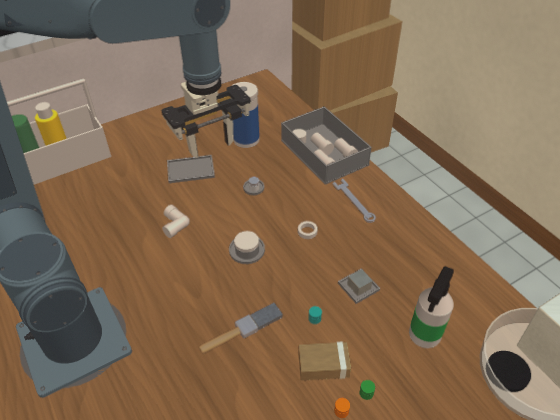

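The tub is upright in the wide dish at (247,245) with its top at 42 mm. The carton is last.

```bash
python3 - <<'E'
from act import *
move((.4406,-.3496),0,152,(.470,.3795),158.5,.064,45,.10)
manip.line_to([.40,0.0,.3]); shot("4")
from see import *
for nm in("top","side"):
    c=dict(np.load(nm+"_4.npz"));W=cloud(c).reshape(-1,3)
    for n,(x,y,lo,hi,R) in dict(tin=(.5885,.2125,.027,.042,.04),stone=(.631,-.2238,.032,.044,.04),tub=(.459,.0195,.037,.05,.05),carton=(.47,.38,.037,.05,.08),spray=(.7,-.44,.02,.3,.12),can=(.68,.418,.02,.3,.07)).items():
        Q=W[(np.hypot(W[:,0]-x,W[:,1]-y)<R)&(W[:,2]>lo)&(W[:,2]<hi)]
        if len(Q)<5: print(nm,n,len(Q));continue
        r=cv2.minAreaRect(Q[:,:2].astype(np.float32)*1000)
        print(nm,n,len(Q),np.median(Q[:,2]).round(4),np.round(r[0],1),np.round(r[1],1),round(r[2],1))
E
```

```text
grip 0.06387948657233174 45.00072777271271
carry 0.06419780345684133
down [-0.38 -0.54 -2.89]
t 59.5167
top tin 91 0.032 [591.4 210.5] [28.9 27.5] 6.2
top stone 204 0.0372 [ 630.7 -224.7] [39.8 41.4] 88.6
top tub 0
top carton 888 0.0426 [469.7 377.8] [ 67.3 104.8] 68.4
top spray 1488 0.1359 [ 703.1 -467.7] [129.5 196.1] 47.1
top can 1506 0.1814 [679.9 417.6] [84.2 82.1] 32.6
side tin 64 0.031 [588.  209.5] [28.2 28.5] 20.0
side stone 244 0.035 [ 629.1 -225.1] [42.9 44.9] 89.2
side tub 367 0.0408 [457.8  17.2] [61.6 61.1] 81.5
side carton 409 0.0408 [456.9 380.5] [73.4 81.4] 68.8
side spray 2384 0.115 [ 698.7 -471.1] [130.2 190.4] 50.7
side can 1514 0.127 [675.9 415.9] [89.  83.1] 84.0
```

View pics/side_4.png

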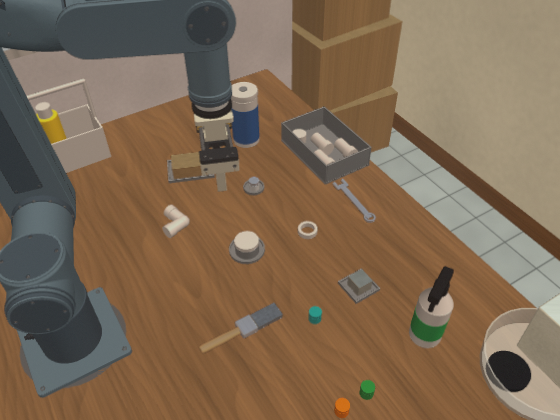

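View pics/top_4.png

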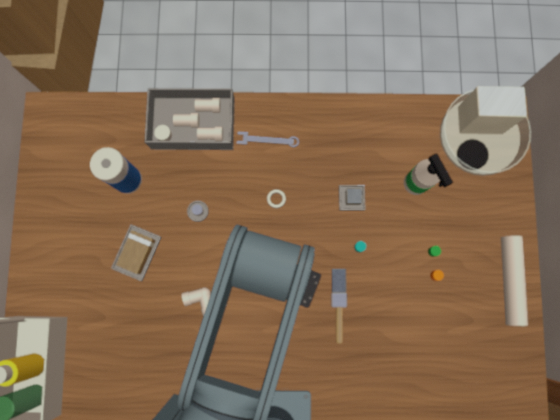

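The carton lies flat in the long tray at top-view (136,253), with its top at 42.6 mm. The tin is in its dish at (197,211) and the stone in its tray at (352,197). In the side view the tub is in its dish at (247,245). The spray bottle and canister haven't moved, so I'm handing in.

```bash
python3 -c "
from station import ticket
print(ticket.hand_in())"
```

```text
the job is handed in; nothing more can be done
None
```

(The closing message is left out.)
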